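# Tap the press pins home in order

## Task

Three aluminium parts wait for the arbor press, each with a headed steel pin standing proud at its centre. With a fingertip, lightly push each pin down until its head rests on the part, first the round hub's, then the square block's, then the narrow round-ended link's. Do not push hard, do not lift, tip or shove the parts, and leave everything else on the bench alone.

Things in the scene. Friction and masses are not known exactly. Their poses are not given: they have to be found in the camera images.
- hub: round aluminium hub: disc flange 92 across and 14 thick, with a boss 54 across whose top is 40 above the bench (mm). About 0.6 to 0.9 kg, loose on the bench. Origin: centre of its underside, own z up. A headed steel pin stands upright at its centre.
- pin_hub_top (a point): centre of the flat top of the pin head in the hub (moves with the pin). Head 26 across, 6 thick, on a 12 shank; its top is 58 above the bench when fully up, 46 when home (head resting on the part). No other part of the hub is higher than 40.
- pin_hub (a joint): how far the hub's pin is pushed in, m: 0 = fully up, 0.012 = home. Starts within 0.003. It slides straight down against about 4 N of friction, more when pushed fast, stays where it is left, and stops hard at home.
- block: square aluminium block 72 x 72, 40 high (mm). About 0.6 to 0.9 kg, loose on the bench. Origin: centre of its underside, own z up. A headed steel pin stands upright at its centre.
- pin_block_top (a point): centre of the flat top of the pin head in the block (moves with the pin). Head 26 across, 6 thick, on a 12 shank; its top is 58 above the bench when fully up, 46 when home (head resting on the part). No other part of the block is higher than 40.
- pin_block (a joint): how far the block's pin is pushed in, m: 0 = fully up, 0.012 = home. Starts within 0.003. It slides straight down against about 4 N of friction, more when pushed fast, stays where it is left, and stops hard at home.
- link: narrow aluminium link with round ends, 110 long (along its own x), 36 wide, 40 high (mm). About 0.6 to 0.9 kg, loose on the bench. Origin: centre of its underside, own z up. A headed steel pin stands upright at its centre.
- pin_link_top (a point): centre of the flat top of the pin head in the link (moves with the pin). Head 26 across, 6 thick, on a 12 shank; its top is 58 above the bench when fully up, 46 when home (head resting on the part). No other part of the link is higher than 40.
- pin_link (a joint): how far the link's pin is pushed in, m: 0 = fully up, 0.012 = home. Starts within 0.003. It slides straight down against about 4 N of friction, more when pushed fast, stays where it is left, and stops hard at home.
- bushing: plain steel sleeve standing on end, outer 36, bore 24, 45 high (mm). Bystander, loose, to be left alone. Origin: centre of its underside.
- bearing: flat steel bearing ring, outer 52, bore 22, 15 high (mm). Bystander, loose, to be left alone. Origin: centre of its underside.
- spigot: plain steel flanged plug without a pin: flange 60 across and 10 thick, spigot 34 across, 42 high in all (mm). Bystander, loose, to be left alone. Origin: centre of its underside.
- collar: stepped steel plug, 44 across, stepping to 24 across at 30 high, 48 high in all (mm). Bystander, loose, to be left alone. Origin: centre of its underside.
- pliers: pliers with black grips lying flat, about 160 long, 16 high; origin at the rivet (mm). Bystander, loose, to be left alone.
- driver: screwdriver with an orange handle lying flat, under 40 mm high. Bystander, loose, to be left alone.
- jar: white jar with a black lid, 60 across, 70 high (mm). Bystander, loose, to be left alone. Origin: centre of its underside.
There are look-alikes about, which are no part of the job. Leave any green or red look-alike of the block alone.

How it is judged (in metres and radians):
On the way, in this order (a step that is already met when the one before it is completed fails the run):
1. the hub's pin is pushed home while the block's and the link's are still up (value of joint pin_hub above 0.009 m and value of joint each of pin_block, pin_link below 0.0055 m), for 0.1 s.
2. the block's pin is pushed home while the link's is still up (value of joint each of pin_hub, pin_block above 0.009 m and value of joint pin_link below 0.0055 m), for 0.1 s.
3. the link's pin is pushed home (value of joint each of pin_hub, pin_block, pin_link above 0.009 m), for 0.1 s.
At the end, for the whole second after the job is handed in: All three pins are at least 9 of 12 mm in, pushed in the order hub, block, link; the parts stand flat and at rest within 25 mm of where they began; bystanders are within 20 mm of where they were (all of step 3 and distance of each of hub, block, link from where it was at the start of the episode below 0.025 m and height (world z) of each of hub, block, link below 0.005 m and angle between each of hub, block, link's own z axis and vertical below 0.05 rad and linear speed of each of hub, block, link below 0.02 m/s and distance of each of bushing, bearing, spigot, collar, pliers, driver, jar from where it was at the start of the episode below 0.02 m); the robot touches nothing.
It fails at once if a pin is pushed out of turn (more than 5.5 mm in before the one ahead of it is 9 mm in) ((value of joint pin_block above 0.0055 m and value of joint pin_hub below 0.009 m) or (value of joint pin_link above 0.0055 m and value of joint pin_block below 0.009 m) or (value of joint pin_link above 0.0055 m and value of joint pin_hub below 0.009 m)).
It fails at once if a part is lifted more than 10 mm, tipped more than 0.2 rad or shoved more than 25 mm (height (world z) of any of hub, block, link above 0.01 m or angle between any of hub, block, link's own z axis and vertical above 0.2 rad or distance of any of hub, block, link from where it was at the start of the episode above 0.025 m).
It fails at once if a part or its pin is pushed with more than 35 N (contact force between any of the arm, the fingers and hub above 35 N or contact force between any of the arm, the fingers and block above 35 N or contact force between any of the arm, the fingers and link above 35 N).
It fails at once if a bystander is moved more than 20 mm (distance of any of bushing, bearing, spigot, collar, pliers, driver, jar from where it was at the start of the episode above 0.02 m).
It also fails if it takes over 42 s, if anything falls off the work surface, if the arm or the gripper's body presses on something with over 40 N, if the wrist force passes 120 N, or if a joint passes its speed limit or range.

## Robot

A 6-joint arm with a two-finger parallel gripper is mounted at the origin on the work surface. World frame = base frame: x ahead of the robot, y to its left, z up, the work surface at z = 0. Lengths are in mm, angles in rad, forces in N, time in s.
With the tool pointing down it reaches from about 350 to 975 mm from the base axis. Payload 7.1 kg.
Tool frame: the origin (TCP) lies on the front face of the gripper's body, between the roots of the fingers; the fingertips stand 80 mm ahead of it and the grasp point (between the pads) lies 61 mm ahead of it (env.tips_ahead is the distance from the TCP to the fingertips, in mm); z points along the fingers, y is the line along which they close (so a half turn about z gives the same grasp; the last joint's range is limited). The gripper opens to 88 mm and grips with 3 to 60 N. Pads are 20 mm wide; open, the fingers measure 115 mm over their backs; the gripper's body (75 mm by 178 mm) begins 61 mm behind the grasp point.
Start: joints at [-1.302, 0.423, 1.63, -0, 1.089, -0.019], TCP at [177.42, -599.272, 302.675] pointing down, gripper open.
Joint ranges: [-3, 3], [-0.9, 2.11], [0.09, 2.58], [-1.31, 4.45], [0.11, 2.69], [-2.54, 2.54]. Speed limits (rad/s): [2.39, 2.39, 3.01, 3.14, 3.14, 3.14].

## Interface

Orientations are given as a unit quaternion [x, y, z, w].
In Python, from station import env, set_gripper, viewer, workorder gives the robot as it stands. Calls block until the motion is done:
- env.reach(position, orientation): joint-space move of the TCP to a pose.
- env.move_l(position, rot=None, rate=150, f_stop=None): straight line of the TCP; rot=None keeps the orientation; rate is the mean speed in mm/s. With f_stop (N) it stops when the force on the tool has changed by that much, and returns True; else False.
- env.move_joints(angles): joint-space move.
- set_gripper(opening): finger opening in mm; the grip force is fixed at half the most; returns when the fingers have stopped.
- env.hold(seconds).
- env.ik(position, orientation): joint angles nearest the present ones, or None.
- env.read_state(): the state.
- viewer.camera(name): name is "scene" or "top" or "wrist"; returns the picture (400x640x3 uint8, blue, green, red); there is no depth.
- viewer.camera_params(name): a dict with "fx", "fy", "cx", "cy" (pixels), "pose" (4x4, takes a point from camera to world coordinates); the wrist camera has in their place "tool_from_camera" (4x4, takes a point from camera to tool coordinates, whose origin is the TCP and whose axes are the flange's). Camera axes: x right, y up, looking along -z (the intrinsics and any distortion apply to the point x, -y, -z); pixel columns grow to the right and rows downward; lengths in mm; the calibration is good to about 2 mm. The wrist camera is an equidistant fisheye: a pixel r from the principal point sees the ray r / f radians off the axis. A picture is of the moment at which its call begins: read the wrist's pose just before it. camera_params takes no time and is no camera call.
A pose or a line that the arm cannot do raises env.IKError and nothing moves.
- workorder.sign_off(): hands the job in; it is judged then, once.
The state is a dict: "time_s": time; "qpos": joint angles; "dq": joint speeds; "tau": joint torques, N m; "tool_pos": TCP position; "orientation": TCP orientation; "force": force on the tool from outside, world axes, zero at the start; "wrist_torque": the same for the moment, N m; "width": finger opening in mm; "grip_force": force on a finger pad.
Only numpy, scipy, OpenCV 4.12 (cv2) and the standard library are available. Lean on these libraries where they do the work, as an engineer would, in place of code of your own. Each camera call takes 0.05 s, during which the arm holds its last target. There are 200 camera calls.

## Working session

There is one attempt and no reset: what is moved stays moved. The work goes in short steps, each a Python script; the robot and the scene stay as the last script left them, time stands still between calls to the robot, and variables do not carry over. Pictures are saved under pics/ and viewed, at most 10 in all, crops included, and the job is handed in when it is done.

```bash
mkdir -p pics; ls; python3 - <<'E'
from station import env, viewer
import cv2
for n in("top","scene"):
    im=viewer.camera(n); cv2.imwrite(f"pics/{n}0.png",im)
    p=viewer.camera_params(n); print(n,p)
E
```

```text
pics
top {'fx': 449.5969897322643, 'fy': 449.5969897322643, 'cx': 315.248668621022, 'cy': 200.33196699660834, 'pose': array([[-1.19145420e-01,  9.71748327e-01, -2.03738943e-01,
         2.01056844e+02],
       [-9.92874944e-01, -1.16211433e-01,  2.63486057e-02,
         4.55613118e+01],
       [ 1.92741897e-03,  2.05426608e-01,  9.78670626e-01,
         1.49203744e+03],
       [ 0.00000000e+00,  0.00000000e+00,  0.00000000e+00,
         1.00000000e+00]])}
scene {'fx': 447.3504931049579, 'fy': 447.3504931049579, 'cx': 327.56996121639503, 'cy': 203.6016870810484, 'pose': array([[-6.45173658e-01, -5.23551202e-01,  5.56457627e-01,
         1.18626486e+03],
       [ 7.63987743e-01, -4.50255914e-01,  4.62160513e-01,
         5.83480398e+02],
       [ 8.58364572e-03,  7.23300595e-01,  6.90479957e-01,
         9.17254234e+02],
       [ 0.00000000e+00,  0.00000000e+00,  0.00000000e+00,
         1.00000000e+00]])}
```

View pics/top0.png

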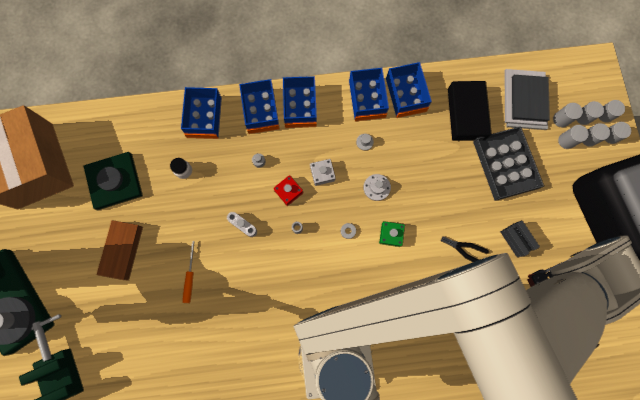

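View pics/scene0.png

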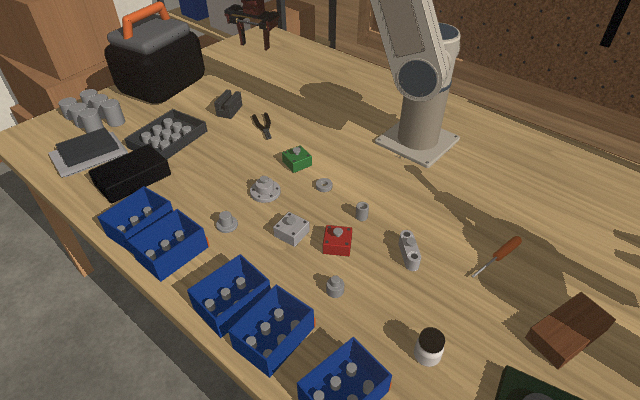

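Top view: hub at (377,187), block at (322,172), link at (242,223). The look-alikes are the red block at (288,190), the green block at (393,234), the spigot at (365,142), which is flanged and smaller with no pin, and the collar at (258,160). The bare-metal parts fit the description: a wide flange with a boss, a silver square, and a round-ended bar. I'll confirm that in one enlarged crop.

```bash
cat > h.py <<'E'
import numpy as np, cv2
from station import env, viewer
from scipy.spatial.transform import Rotation as R
def ray(n,u,v,T=None):
    p=viewer.camera_params(n); T=p["pose"]
    d=np.array([(u-p["cx"])/p["fx"],-(v-p["cy"])/p["fy"],-1.]); d=T[:3,:3]@d
    return T[:3,3],d/np.linalg.norm(d)
def plane(o,d,z): return o+d*(z-o[2])/d[2]
def tri(a,b):
    (o,d),(p,e)=a,b
    s=np.linalg.lstsq(np.c_[d,-e],p-o,rcond=None)[0]
    x,y=o+s[0]*d,p+s[1]*e
    return (x+y)/2,np.linalg.norm(x-y)
E
python3 - <<'E'
import cv2,numpy as np
t=cv2.imread("pics/top0.png");s=cv2.imread("pics/scene0.png")
f=lambda im,c:cv2.resize(im[c[1]-30:c[1]+30,c[0]-30:c[0]+30],None,fx=4,fy=4,interpolation=cv2.INTER_CUBIC)
cv2.imwrite("pics/m.png",np.vstack([np.hstack([f(t,c) for c in((377,187),(322,172),(242,223))]),np.hstack([f(s,c) for c in((265,188),(292,228),(410,250))])]))
E
```

```text
(no output)
```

View pics/m.png

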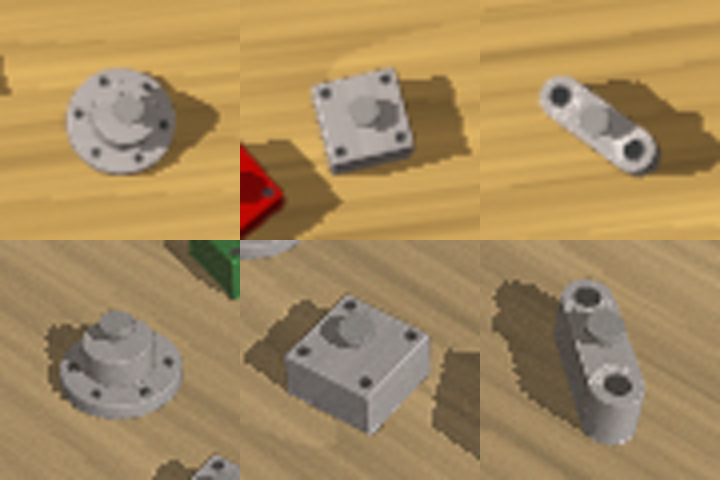

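The crops confirm all three. The top row shows them in the top view and the bottom row in the scene view: flanged hub with boss and pin, bare square block with pin, and round-ended link with pin. Next I triangulate the head centres, close the gripper and hover over the hub.

```bash
cat >> h.py <<'E'
PT=dict(hub=((379,184),(263.75,178.25)),block=((322.75,169.5),(291,219.75)),link=((241.2,222.75),(411.2,240.75)))
def locate(k): return tri(ray("top",*PT[k][0]),ray("scene",*PT[k][1]))
def wray(u,v,st):
    p=viewer.camera_params("wrist"); T=p["tool_from_camera"]
    a=np.array([u-p["cx"],v-p["cy"]]); r=np.hypot(*a); th=r/p["fx"]
    d=np.array([np.sin(th)*a[0]/r,-np.sin(th)*a[1]/r,-np.cos(th)])
    Rw=R.from_quat(st["orientation"]).as_matrix()
    return Rw@T[:3,3]+np.array(st["tool_pos"]),Rw@T[:3,:3]@d
E
python3 - <<'E'
from h import *
from station import set_gripper
for k in PT:
    x,g=locate(k); print(k,x.round(1),"gap",round(g,1),"top@z56",plane(*ray("top",*PT[k][0]),56).round(1),"scene",plane(*ray("scene",*PT[k][1]),56).round(1))
st=env.read_state(); q=st["orientation"]; print(q)
x=locate("hub")[0]
set_gripper(0)
env.reach([x[0],x[1],56+80+110],q)
st=env.read_state(); im=viewer.camera("wrist"); cv2.imwrite("pics/w1.png",im)
print(st["time_s"],st["tool_pos"],st["orientation"],st["width"],st["force"]); p=viewer.camera_params("wrist");print(p)
E
```

```text
hub [ 530.3 -208.5   53.4] gap 0.3 top@z56 [ 529.6 -207.9   56. ] scene [ 532.3 -206.2   56. ]
block [601.6 -30.1  51.9] gap 0.7 top@z56 [600.6 -30.2  56. ] scene [604.1 -26.9  56. ]
link [454.8 255.7  51.4] gap 4.2 top@z56 [455.  253.1  56. ] scene [457.7 259.3  56. ]
[ 9.89662702e-01  1.43413083e-01 -9.18211655e-05 -6.44813100e-04]
3.3583 [ 530.13033595 -209.30294866  246.14328989] [ 9.89736013e-01  1.42906939e-01 -8.97872579e-07 -4.80540235e-04] 0.3228833609267691 [ 0.42061667 -0.06924168  0.27589034]
{'fx': 309.70691628693146, 'fy': 309.70691628693146, 'cx': 321.48910321448045, 'cy': 200.85264495865837, 'tool_from_camera': array([[-3.97524418e-04,  9.59787847e-01,  2.80726078e-01,
         7.69170493e+01],
       [ 9.99999739e-01,  2.12158105e-04,  6.90700147e-04,
        -6.44905374e-01],
       [ 6.03367294e-04,  2.80726279e-01, -9.59787681e-01,
        -8.31310202e+01],
       [ 0.00000000e+00,  0.00000000e+00,  0.00000000e+00,
         1.00000000e+00]])}
```

View pics/w1.png

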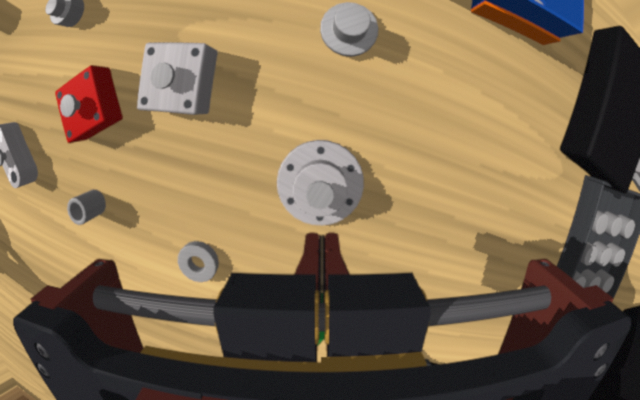

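The wrist view shows the hub's head at about (320,193), its flange centre at about (320,183), and the block's head at about (163,75) for later. I cross-check the hub position, then press gently. Contact should come at a TCP z of about 135–138 and home at about 126.

```bash
cat >> h.py <<'E'
def press(x,y):
    """descend to just above the head, touch, press slowly to the hard stop, retreat"""
    q=env.read_state()["orientation"]
    env.move_l([x,y,144],rate=100)
    z0=env.read_state()
    hit=env.move_l([x,y,124],rate=12,f_stop=11)
    s=env.read_state()
    print("stop",hit,"z",s["tool_pos"].round(2),"dF",(s["force"]-z0["force"]).round(1),"t",s["time_s"])
    env.move_l([x,y,200],rate=150)
E
python3 - <<'E'
from h import *
st=env.read_state()
for z,u,v in((56,320,193),(14,320,183)): print(plane(*wray(u,v,st),z).round(1))
print("block",plane(*wray(163,75,st),56).round(1))
w=plane(*wray(320,193,st),56)
c=(w+locate("hub")[0])/2
print(c)
if np.linalg.norm((w-locate("hub")[0])[:2])<6: press(c[0],c[1])
st=env.read_state(); print(st["time_s"])
E
```

```text
[ 533.7 -205.8   56. ]
[ 533.3 -205.7   14. ]
block [603.6 -30.4  56. ]
[ 532.01278793 -207.14909677   54.70882535]
stop True z [ 532.07 -207.18  126.33] dF [-1.6  0.5  6.5] t 5.9167
6.5583
```

The hub's pin stopped at a tip height of 46.3 mm, where home is 46. Next is the block, with a wrist look from above that also checks the hub.

```bash
python3 - <<'E'
from h import *
q=env.read_state()["orientation"]
env.reach([602.5,-30,246],q)
st=env.read_state(); im=viewer.camera("wrist"); cv2.imwrite("pics/w2.png",im)
print(st["time_s"],st["tool_pos"])
E
```

```text
7.3583 [601.74256175 -30.53153699 244.88817997]
```

View pics/w2.png

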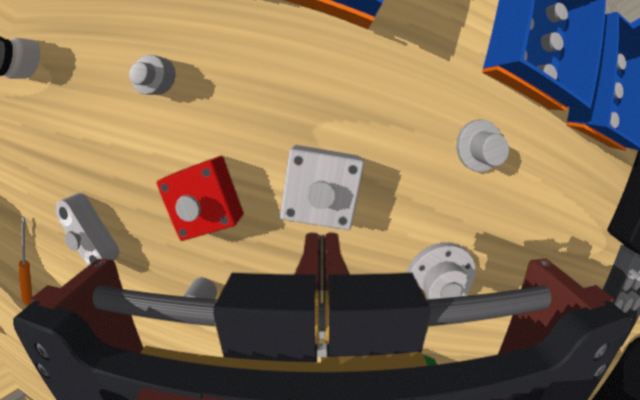

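The silver block's head is at (321,194) and the hub's head sits low on its boss at (452,285). The red look-alike at (200,205) is clear of the fingers. I press the block, then hover over the link.

```bash
python3 - <<'E'
from h import *
st=env.read_state(); w=plane(*wray(321,194,st),56); l=locate("block")[0]
c=(w+l)/2; print(w.round(1),c.round(1))
assert np.linalg.norm((w-l)[:2])<7
press(c[0],c[1])
q=env.read_state()["orientation"]; x=locate("link")[0]
env.move_l([c[0],c[1],246],rate=200)
env.reach([x[0],x[1],246],q)
st=env.read_state(); im=viewer.camera("wrist"); cv2.imwrite("pics/w3.png",im)
print(st["time_s"],st["tool_pos"])
E
```

```text
[604.3 -28.5  56. ] [602.9 -29.3  54. ]
stop True z [602.93 -29.33 126.34] dF [-0.6  0.6  5. ] t 9.9167
12.1583 [455.35253736 255.18786774 245.73892896]
```

View pics/w3.png

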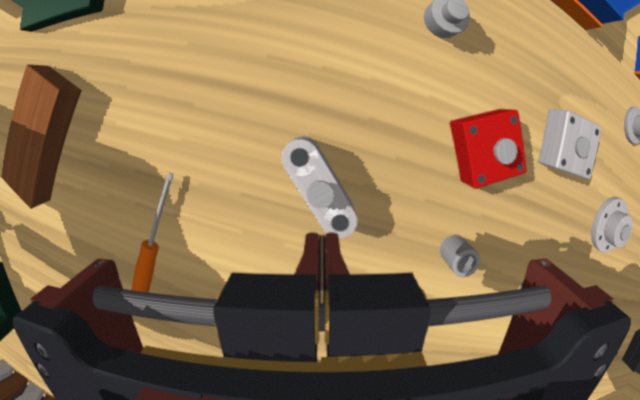

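The link's head is at (320,193), and the block's and hub's heads sit low at (583,147) and (620,228). I press the link, then take a final picture.

```bash
python3 - <<'E'
from h import *
st=env.read_state(); w=plane(*wray(320,193,st),56); l=locate("link")[0]
c=(w+l)/2; print(w.round(1),c.round(1))
assert np.linalg.norm((w-l)[:2])<7
press(c[0],c[1])
env.move_l([c[0],c[1],246],rate=200)
st=env.read_state(); w=viewer.camera("wrist"); t=viewer.camera("scene")
cv2.imwrite("pics/e.png",np.hstack([cv2.resize(w[90:290,230:630],None,fx=1,fy=1),t[130:330,200:500]]))
print(st["time_s"],st["force"])
E
```

```text
[458.7 258.7  56. ] [456.8 257.2  53.7]
stop True z [456.73 257.18 126.3 ] dF [-1.5 -0.9  5.9] t 14.7167
15.7417 [ 0.78766931  0.29089457 -0.98714976]
```

View pics/e.png

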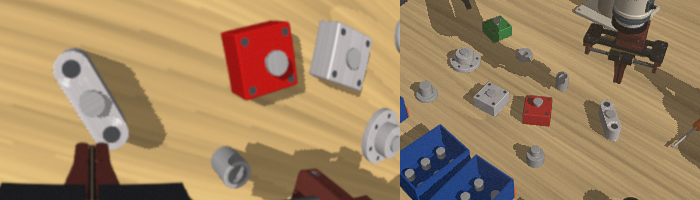

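All three heads now sit low on their parts, nothing has shifted, and the arm is clear. I hand it in.

```bash
python3 -c "
from station import workorder
print(workorder.sign_off())"
```

```text
the job is handed in; nothing more can be done
None
```

All three pins were pushed home in the order hub, block, link, each stopping within about 0.4 mm of home, and the job was handed in after about 16 s of robot time; no verdict came back.

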